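# Pack a rock core in its canister, shut the flip cap and pin it

## Robot

A 6-joint arm with a two-finger parallel gripper is mounted at the origin on the work surface. World frame = base frame: x ahead of the robot, y to its left, z up, the work surface at z = 0. Lengths are in m, angles in rad, forces in N, time in s.
With the tool pointing down it reaches from about 0.375 to 0.825 m from the base axis. Payload 5.5 kg.
Tool frame: the origin (TCP) lies at the very end of the fingers, on their centre line; the grasp point (between the pads) lies 19 mm behind it; z points along the fingers, y is the direction in which the jaws open and shut (so a half turn about z gives the same grasp; the last joint's range is limited). The gripper opens to 85 mm and grips with 20 to 120 N. Pads are 22 mm wide; open, the fingers measure 114 mm over their backs; the gripper's body (76 mm by 85 mm) begins 54 mm behind the grasp point. The pads swing forward as they close: fully open they stand 13 mm farther back than shut.
Start: joints at [-1.196, 0.314, -0.047, 1.21, 0, 1.571], TCP at [0.22, -0.558, 0.211] pointing down, gripper open.
Joint ranges: [-2.67, 2.67], [-0.69, 1.73], [-1.03, 1.25], [-2.08, 2.16], [-1.42, 1.45], [-3.14, 3.14]. Speed limits (rad/s): [2.39, 2.39, 3.01, 3.14, 3.14, 3.14].

## Interface

Orientations are given as a 3x3 rotation matrix whose columns are the frame's x, y, z axes.
In Python, from cell import env, optics gives the robot as it stands. The module is installed in compiled form; this text tells all that it offers.
- The arm moves only by the tool apply_moves, never from a script. Its argument "moves" is a list of rows, each an object with "linear": the shift along the tool's x, y, z in cm, a list of three; "roll": the turn about the tool's z in degrees. A call has 1 to 12 rows; each row shifts and turns the commanded pose from where the row before left it, along the tool's axes as they then stand; what a row does not reach is not made up. A row lasts 1/8 s, in which the tool goes at most 62.5 mm and 10.7 degrees, less where a joint would pass 70% of its speed; a pose out of reach is approached as far as the arm can. A call with a gripper value outside its range is refused whole. "grip" is the opening, from -1 (shut) to 1 (fully open), set as the call begins (left out, the last holds). The fingers move at their own pace and stop on an object; the grip force is fixed at half the most. Time passes only in rows, so rows that do not move let the fingers close. It gives the time, the measured TCP pose, the force and the opening at its end, in the units of the state.
- env.observe(): the state, without advancing time (a new reading comes with each control period).
- optics.grab_frame(name): name is "scene" or "top"; returns (picture, depth): 400x640x3 uint8, red, green, blue; 400x640 float32, m along the optical axis (not along the pixel's ray), 0 where there is no reading.
- optics.calibration(name): a dict with "intrinsics" (3x3 intrinsics, pixels), "view" (4x4, takes a point from world to camera coordinates). Camera axes: x right, y up, looking along -z (the intrinsics and any distortion apply to the point x, -y, -z); pixel columns grow to the right and rows downward; lengths in m; the calibration is good to about 2 mm. A picture is of the moment at which its call begins. calibration takes no time and is no camera call.
- env.job_done(): hands the job in, once; it reports no verdict.
Trained networks look in the newest picture that a camera, given by its name, has taken for a name from the list of things; names that differ only in an ending like _2 or _b are one class to them, and where a whole thing is asked for, a point or a joint stands for the part that bears it (a point fixed in the world has none). Each returns a list of dicts, best first, with "conf" (0 to 1); they miss things now and then, are a little off and sometimes report something else, mostly with a low value. They report only what shows in the picture. A call takes as long as a camera call. They do not tell look-alikes from the thing itself.
- optics.spot_in(camera, label): "bbox" ([centre column, centre row, width, height] in pixels, round what is visible of it).
The state is a dict: "clock": time; "joints": joint angles; "joint_vel": joint speeds; "joint_torque": joint torques, N m; "tool_pos": TCP position; "tool_rot": TCP orientation; "contact_force": force on the tool from outside, world axes, zero at the start; "ft_torque": the same for the moment, N m; "gripper_width": finger opening in m.
Only numpy, scipy, OpenCV 4.12 (cv2) and the standard library are available. Lean on these libraries where they do the work, as an engineer would, in place of code of your own. Each camera call takes 0.05 s, during which the arm holds its last target. There are 200 camera calls.

## Task

Pack the slender rock core for transport: flip the empty canister's hinged cap well open, stand the core upright inside, all the way down, and press the cap fully shut again. Then take the T-handled steel pin from the wooden block and push it down through the eye in the cap's tab and the eye of the lug below, until its collar sits on the tab. Leave everything else on the table where it is.

Things in the scene. Friction and masses are not known exactly. Their poses are not given: they have to be found in the camera images.
- core: slender cylinder of drilled grey rock, 34 mm diameter, 95 mm long, about 0.22 kg, standing upright in the aqua tray. Origin: centre of its underside; z along its length, up.
- canister: the canister to fill (cap ajar, no pin): fixed upright aluminium tube on the rack, 56 mm outer, 42 mm inner diameter, 108 mm tall. Origin: centre of its underside; inner floor 8 mm above it. On its -x side a level lug plate 28 mm wide, 8 mm thick, x = -26 to -70 mm, top 4 mm below the rim, has a vertical 16 mm through eye. The cap hinges on the +x side, hinge line along y.
- mouth (a point): centre of the canister's mouth, at the rim.
- lug_eye (a point): centre of the lug's eye at the lug's top face, 56 mm on the canister's -x side; axes as the canister's.
- cap_hinge (a point): middle of the cap's hinge line, 38 mm on the canister's +x side and 3 mm above the rim; axes as the canister's, the hinge turns about y.
- cap_eye (a point): centre of the 16 mm eye in the cap's tab, on the tab's upper face; turns with the cap, z normal to the tab. 94 mm from the hinge line, and 5 mm above it when shut. Tab: flat plate 36 mm wide (along y), 8 mm thick, ending 15 mm beyond the eye; it can be gripped by its side edges. The cap is a 60 mm disc 10 mm thick, its edge 26 mm from the eye.
- cap (a joint): hinge angle of that cap, rad: 0 shut (resting on the rim), grows as it opens upward and away over the +x side, stop at 2.1. A stiff hinge: it stays where it is left (about 1 N at the tab moves it).
- pin: steel locking pin, 117 mm tall, 0.12 kg, in one of the three holes of the wooden block; the one with a T handle. Origin at the tip, z up along the shaft; shaft 12 mm diameter, rounded tip; collar 24 mm diameter, 78 to 83 mm above the tip; T bar 56 mm long along the pin's x, 14 mm thick along y, 95 to 117 mm above the tip.
- pin_collar (a point): centre of the underside of the pin's collar, 78 mm above the tip.
- pin_grip (a point): middle of the pin's T bar, 106 mm above the tip.
- canister_full: the other canister on the rack: same shape and size, fixed, already shut and pinned; its T pin reaches 155 mm above its underside. Leave it. Origin: centre of its underside.
- rack: plywood board under the canisters, 130 x 230 mm, 12 mm thick, fixed. Origin: centre of its underside.
- block: fixed wooden pin block, 70 x 180 mm, 55 mm tall, with three 16 mm square holes 50 mm deep, 60 mm apart in a row along its y. Origin: centre of its underside.
- tray: fixed aqua specimen tray, 140 x 210 mm, 24 mm tall, walls and floor 4 mm. Origin: centre of its underside.
- stub_core: bystander in the tray: short thick rock core, 50 mm diameter, 50 mm tall. Origin: centre of its underside.
- jar: bystander in the tray: jar with aluminium lid, 48 mm diameter, 65 mm tall. Origin: centre of its underside.
- knob_pin0: bystander in the block: steel pin with a round knob 26 mm in diameter, 114 mm tall. Origin at its tip.
- knob_pin1: bystander in the block: the other round-knobbed pin, the same size.
- bottle: bystander: bottle, 60 mm diameter, 170 mm tall. Origin: centre of its underside.
- big_jar: bystander: wide jar, 72 mm diameter, 100 mm tall. Origin: centre of its underside.
- tin: bystander: tin, 60 mm diameter, 60 mm tall. Origin: centre of its underside.
Mind the look-alikes: they are no part of the job. Leave any purple or red look-alike of the pin alone. What is shaped like the core but red is not meant.

How it is judged:
By the outcome, as a careful person would: the job done as asked, in the order asked, and still so for the second after the job is handed in, with the robot touching nothing.
It also fails if it takes over 72 s, if anything falls off the work surface, if the arm or the gripper's body presses on something with over 40 N, if the wrist force passes 120 N, or if a joint passes its speed limit or range.

## Working session

There is one attempt and no reset: what is moved stays moved. The work goes in short steps, Python scripts to look and compute and a tool call to move; the robot and the scene stay as the last step left them, time stands still between calls to the robot, and variables do not carry over. Pictures are saved under pics/ and viewed, about 8 in all and at most 12, crops included, and the job is handed in when it is done.

Besides the shell and the picture viewer there is one more tool, called after ">>>" as name(argument=value, ...) on one line, values as JSON. apply_moves: Moves the arm, as the interface text tells. Its arguments: {"type":"object","properties":{"moves":{"type":"array","items":{"type":"object","properties":{"linear":{"type":"array","items":{"type":"number"}},"roll":{"type":"number"}}}},"grip":{"type":"number"}},"required":["moves"]}

```bash
mkdir -p pics
cat > h.py <<'E'
import numpy as np, cv2
from cell import env, optics
def cal(n):
    c=optics.calibration(n); return np.array(c["intrinsics"]),np.array(c["view"]),c
def pts(n,depth):
    K,V,_=cal(n); h,w=depth.shape
    u,v=np.meshgrid(np.arange(w),np.arange(h))
    x=(u-K[0,2])/K[0,0]*depth; y=(v-K[1,2])/K[1,1]*depth
    P=np.stack([x,-y,-depth,np.ones_like(depth)],-1)
    W=P@np.linalg.inv(V).T
    W=W[...,:3]; W[depth==0]=np.nan
    return W
def proj(n,p):
    K,V,_=cal(n); q=V@np.append(p,1); 
    return K[0,0]*q[0]/-q[2]+K[0,2], K[1,1]*-q[1]/-q[2]+K[1,2]
def grab(n,tag):
    im,d=optics.grab_frame(n); cv2.imwrite(f"pics/{tag}.png",im[...,::-1]); np.save(f"pics/{tag}.npy",d); return im,d
E
python3 - <<'E'
from h import *
for n in("scene","top"):
    grab(n,n+"0"); print(cal(n)[2])
    for l in("core","canister","pin","canister_full","cap_eye","block","tray"):
        print(n,l,[(np.round(r["bbox"]).astype(int).tolist(),round(r["conf"],2)) for r in optics.spot_in(n,l)][:4])
print(env.observe())
E
```

```text
{'intrinsics': array([[437.44658899,   0.        , 314.54881864],
       [  0.        , 437.44658899, 207.55193991],
       [  0.        ,   0.        ,   1.        ]]), 'view': array([[ 0.8045699 ,  0.59379792,  0.00844408, -0.42551991],
       [-0.40350489,  0.5361881 ,  0.7414082 ,  0.16679823],
       [ 0.43571904, -0.59992195,  0.67100117, -1.48565992],
       [ 0.        ,  0.        ,  0.        ,  1.        ]])}
scene core [([331, 222, 10, 40], 0.81), ([372, 239, 16, 34], 0.77), ([375, 180, 68, 36], 0.51), ([385, 146, 33, 44], 0.34)]
scene canister [([387, 147, 34, 44], 0.88)]
scene pin [([187, 324, 26, 37], 0.86), ([214, 280, 24, 29], 0.71), ([244, 311, 11, 42], 0.59), ([387, 146, 34, 46], 0.59)]
scene canister_full [([363, 161, 42, 57], 0.95)]
scene cap_eye [([385, 133, 37, 18], 0.6)]
scene block [([234, 287, 76, 70], 0.77), ([330, 221, 10, 35], 0.56), ([384, 134, 37, 21], 0.32)]
scene tray [([328, 238, 81, 63], 0.86), ([385, 146, 35, 44], 0.66)]
{'intrinsics': array([[447.21793249,   0.        , 316.44944694],
       [  0.        , 447.21793249, 195.99145471],
       [  0.
[... 837 characters left out ...]
,  1.57078479e+00]), 'joint_vel': array([ 1.70138228e-05,  1.78900611e-03, -1.98054199e-04,  1.88176243e-05,
       -1.00801214e-04,  1.91506201e-05]), 'joint_torque': array([-1.09992677e-04, -5.39387870e+01,  3.40034330e+01,  1.34908063e-03,
       -9.34650416e-05, -3.03620041e-06]), 'tool_pos': array([ 0.21962413, -0.5583657 ,  0.21133124]), 'tool_rot': array([[ 9.30591737e-01,  3.66058763e-01, -9.98190556e-07],
       [ 3.66058763e-01, -9.30591736e-01, -5.45320485e-05],
       [-2.08908421e-05,  5.03816774e-05, -9.99999999e-01]]), 'contact_force': array([0.43609559, 0.3304988 , 0.28305911]), 'ft_torque': array([ 0.00661261, -0.0293452 ,  0.00243625]), 'gripper_width': 0.08582043710859051}
```

View pics/scene0.png

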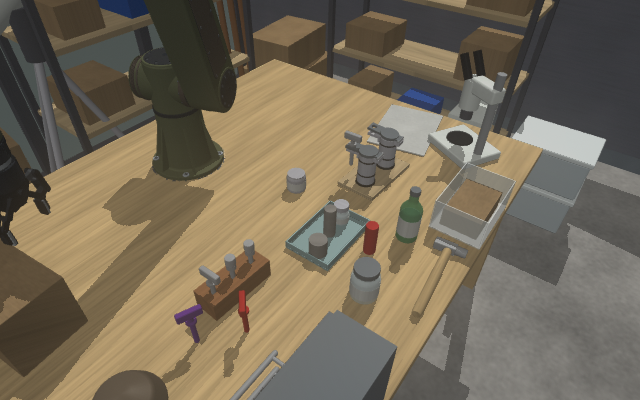

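View pics/top0.png

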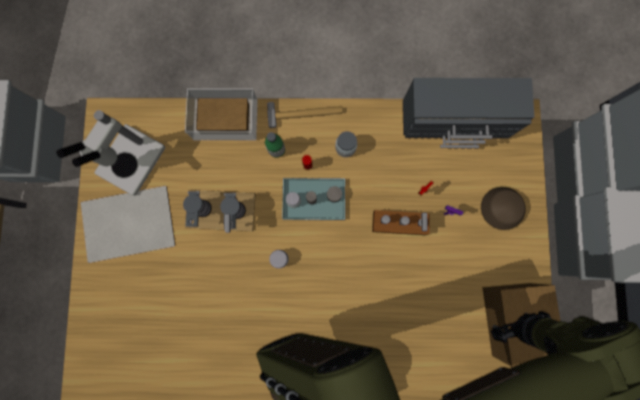

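Scene view: the grey slender core is at about (331,222). The red look-alike stands outside the tray at (371,238). The grey T pin is in the block at about (208,278), and the purple and red pins lie or stand outside it. The canisters are at (387,147) and (363,161). Next is one enlarged mosaic to confirm these.

Run:
```python
from h import *
s=cv2.imread("pics/scene0.png");t=cv2.imread("pics/top0.png")
def c(im,u,v,w,h,k): return cv2.resize(im[v:v+h,u:u+w],(400,300),interpolation=cv2.INTER_CUBIC)
m=np.vstack([np.hstack([c(s,330,115,88,66,0),c(s,180,225,108,81,0)]),np.hstack([c(t,175,175,88,66,0),c(t,280,165,160,120,0)])])
cv2.imwrite("pics/m0.png",m)
ds=np.load("pics/scene0.npy");W=pts("scene",ds)
dt=np.load("pics/top0.npy");T=pts("top",dt)
def reg(W,x0,x1,y0,y1,z0,z1):
    m=(W[...,0]>x0)&(W[...,0]<x1)&(W[...,1]>y0)&(W[...,1]<y1)&(W[...,2]>z0)&(W[...,2]<z1);return m
for n,u,v in(("top",192,208),("top",232,212),("top",425,221),("top",312,198),("top",313,215),("top",205,208),("top",238,208)):
    print(n,u,v,np.round(T[v,u],3))
for u,v in((331,210),(208,278),(387,130),(366,150),(352,137)): print("scene",u,v,np.round(W[v,u],3))
```

```text
top 192 208 [0.54  0.362 0.133]
top 232 212 [0.528 0.237 0.132]
top 425 221 [ 0.507 -0.363  0.118]
top 312 198 [ 0.578 -0.01   0.102]
top 313 215 [ 0.533 -0.012  0.008]
top 205 208 [0.547 0.338 0.073]
top 238 208 [0.541 0.219 0.129]
scene 331 210 [ 0.593 -0.016  0.101]
scene 208 278 [ 0.509 -0.372  0.111]
scene 387 130 [0.54  0.368 0.133]
scene 366 150 [0.543 0.238 0.13 ]
scene 352 137 [0.494 0.233 0.159]
```

View pics/m0.png

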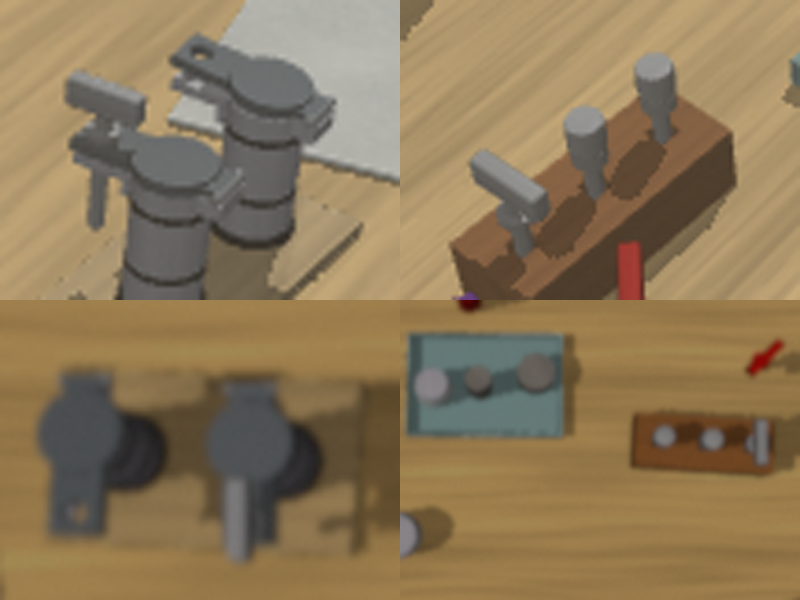

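Mosaic: the empty canister is the far one (scene (387,147), y≈0.365), with an empty tab eye and the tab facing the robot (-x). The canister at y≈0.237 carries a pin. The T pin is in the outer (-y) hole of the block. The core is the middle thing in the tray, slender and grey, between the jar and the stub. Next I fit poses.

Run:
```python
from h import *
ds=np.load("pics/scene0.npy");W=pts("scene",ds)
dt=np.load("pics/top0.npy");T=pts("top",dt)
def reg(W,x0,x1,y0,y1,z0,z1):
    return W[(W[...,0]>x0)&(W[...,0]<x1)&(W[...,1]>y0)&(W[...,1]<y1)&(W[...,2]>z0)&(W[...,2]<z1)]
def rect(P): 
    r=cv2.minAreaRect((P[:,:2]*1000).astype(np.float32)); return len(P),np.round(r[0],1),np.round(r[1],1),round(r[2],1),"z",np.round(np.median(P[:,2]),4)
def circ(P):
    A=np.c_[2*P[:,:2],np.ones(len(P))];s=np.linalg.lstsq(A,(P[:,:2]**2).sum(1),rcond=None)[0]
    return np.round(s[:2],4),round(float(np.sqrt(s[2]+s[0]**2+s[1]**2)),4)
for n,P in(("scene",W),("top",T)):
    print(n)
    print(" rack",rect(reg(P,.4,.7,.12,.5,.006,.018)))
    print(" block",rect(reg(P,.4,.6,-.45,-.2,.048,.062)))
    print(" Tbar",rect(reg(P,.45,.57,-.42,-.33,.100,.13)), np.percentile(reg(P,.45,.57,-.42,-.33,.100,.13)[:,2],[50,90,99]))
    print(" coretop",rect(reg(P,.54,.63,-.04,.03,.09,.12)))
    c=reg(P,.54,.63,-.04,.03,.03,.085);print(" coreside",len(c),circ(c) if len(c)>20 else"")
    print(" cap",rect(reg(P,.44,.66,.31,.45,.118,.2)))
    c=reg(P,.5,.6,.31,.42,.03,.1);print(" canside",len(c),circ(c) if len(c)>20 else"")
    c=reg(P,.5,.6,.19,.29,.03,.1);print(" fullside",len(c),circ(c) if len(c)>20 else"")
    c=reg(P,.515,.565,.34,.39,.115,.16);A=np.c_[c[:,:2],np.ones(len(c))];s=np.linalg.lstsq(A,c[:,2],rcond=None)[0];print(" capplane",len(c),np.round(s,3),"std",np.std(c[:,2]-A@s))
    for a in np.arange(.44,.62,.02):
        q=reg(P,a,a+.02,.31,.43,.105,.2)
        if len(q): print("   x",round(a,2),len(q),"y",np.round([q[:,1].min(),q[:,1].max()],3),"z",np.round(np.percentile(q[:,2],[5,50,95]),3))
```

```text
scene
 rack (1114, array([519.8, 341.6]), array([316.5, 191.6]), 89.4, 'z', np.float64(0.0113))
 block (1529, array([ 508.9, -303.7]), array([181.7,  73.2]), 86.7, 'z', np.float64(0.0548))
 Tbar (209, array([ 506.6, -364.3]), array([58.1, 14.8]), 1.2, 'z', np.float64(0.1201)) [0.12005311 0.12311014 0.12471217]
 coretop (115, array([585.4, -10.1]), array([34.7, 34.3]), 83.4, 'z', np.float64(0.098))
 coreside 191 (array([5.8e-01, 5.0e-04]), 0.0259)
 cap (368, array([539.1, 359.4]), array([ 61.2, 114.2]), 86.2, 'z', np.float64(0.1322))
 canside 268 (array([0.5519, 0.3598]), 0.0278)
 fullside 331 (array([0.5468, 0.2431]), 0.0273)
 capplane 131 [0.012 0.067 0.102] std 0.004154130975154441
   x 0.48 70 y [0.337 0.377] z [0.107 0.134 0.14 ]
   x 0.5 75 y [0.339 0.381] z [0.11  0.132 0.137]
   x 0.52 68 y [0.332 0.376] z [0.109 0.134 0.136]
   x 0.54 105 y [0.328 0.388] z [0.107 0.132 0.135]
   x 0.56 110 y [0.328 0.388] z [0.108 0.129 0.134]
   x 0.58 79 y [0.342 0.383] z [0.107 0.122 0.13 ]
top
 rack (1798, array([549.8, 310.5]), array([382. , 297.2]), 88.6, 'z', np.float64(0.0108))
 block
[... 194 characters left out ...]
 0.12819957]
 coretop (87, array([587.1,  -6.1]), array([31.9, 31.3]), 62.3, 'z', np.float64(0.0987))
 coreside 21 (array([ 0.5876, -0.0062]), 0.0166)
 cap (477, array([540.1, 361.7]), array([109. ,  58.5]), 1.9, 'z', np.float64(0.1345))
 canside 92 (array([0.5551, 0.3629]), 0.0275)
 fullside 61 (array([0.5494, 0.2463]), 0.0275)
 capplane 230 [-0.047 -0.001  0.16 ] std 0.0032180640148797082
   x 0.48 68 y [0.343 0.381] z [0.108 0.136 0.143]
   x 0.5 78 y [0.342 0.379] z [0.113 0.135 0.14 ]
   x 0.52 103 y [0.34  0.385] z [0.111 0.135 0.14 ]
   x 0.54 125 y [0.333 0.391] z [0.116 0.134 0.138]
   x 0.56 99 y [0.335 0.391] z [0.127 0.133 0.137]
   x 0.58 58 y [0.346 0.379] z [0.116 0.128 0.134]
```

>>> apply_moves(moves=[{"linear":[0,0,-2],"roll":7.2},{"linear":[0,0,-2],"roll":7.2},{"linear":[0,0,-2],"roll":7.1},{"linear":[3,-5.5,0]},{"linear":[3,-5.5,0]},{"linear":[3,-5.5,0]},{"linear":[3,-5.5,0]},{"linear":[3,-5.5,0]},{"linear":[3,-5.5,0]},{"linear":[3,-5.5,0]},{"linear":[3,-5.5,0]},{"linear":[3,-5.5,0]}], grip=1)

```text
validation failed for argument at $.mo...
```

>>> apply_moves(moves=[{"linear":[0,-5.3,0]},{"linear":[0,-5.3,0]},{"linear":[0,-5.3,0]},{"linear":[0,-5.3,0]},{"linear":[0,-5.3,0]},{"linear":[0,-5.3,0]},{"linear":[0,-5.3,0]},{"linear":[0,-5.4,0]},{"linear":[0,0,0]},{"linear":[0,0,0]}])

```text
validation failed for argument at $.mo...
```

>>> apply_moves(moves=[{"linear":[0.0,0.0,-2.0],"roll":7.2},{"linear":[0.0,0.0,-2.0],"roll":7.2},{"linear":[0.0,0.0,-2.0],"roll":7.1}], grip=1.0)

```text
clock: 1.18
tool_pos: [0.2196, -0.5583, 0.2719]
tool_rot: [[1.0, -0.005, -0.0], [-0.005, -1.0, 0.0], [-0.0, -0.0, -1.0]]
contact_force: [0.9, -0.4, 0.8]
gripper_width: 0.0857
```

>>> apply_moves(moves=[{"linear":[3,-5.5,0],"roll":0},{"linear":[3,-5.5,0],"roll":0},{"linear":[3,-5.5,0],"roll":0},{"linear":[3,-5.5,0],"roll":0},{"linear":[3,-5.5,0],"roll":0},{"linear":[3,-5.5,0],"roll":0},{"linear":[3,-5.5,0],"roll":0},{"linear":[3,-5.5,0],"roll":0},{"linear":[3,-5.5,0],"roll":0}])

```text
clock: 2.3
tool_pos: [0.4901, -0.0627, 0.2717]
tool_rot: [[1.0, -0.0, 0.001], [-0.0, -1.0, -0.0], [0.001, 0.0, -1.0]]
contact_force: [0.7, -1.2, 0.5]
gripper_width: 0.0854
```

>>> apply_moves(moves=[{"linear":[0,-5.3,0],"roll":0},{"linear":[0,-5.3,0],"roll":0},{"linear":[0,-5.3,0],"roll":0},{"linear":[0,-5.3,0],"roll":0},{"linear":[0,-5.3,0],"roll":0},{"linear":[0,-5.3,0],"roll":0},{"linear":[0,-5.3,0],"roll":0},{"linear":[0.4,-5.4,0],"roll":0},{"linear":[0,0,4],"roll":0},{"linear":[0,0,4],"roll":0},{"linear":[0,0,0],"roll":0}])

```text
clock: 3.68
tool_pos: [0.4747, 0.1878, 0.2153]
tool_rot: [[0.965, 0.257, -0.051], [0.261, -0.952, 0.156], [-0.008, -0.164, -0.986]]
contact_force: [-0.8, 0.8, 0.7]
gripper_width: 0.0854
```

Run:
```python
from h import *
a,da=grab("scene","s1");b,db=grab("top","t1")
p=env.observe()["tool_pos"];print(p)
print(proj("scene",p),proj("top",p))
for n,u,v in(("scene",330,60),("top",150,150)):
    pass
m=np.hstack([cv2.resize(a[40:190,300:450,::-1],(400,400),interpolation=cv2.INTER_CUBIC),cv2.resize(b[140:290,120:270,::-1],(400,400),interpolation=cv2.INTER_CUBIC)])
cv2.imwrite("pics/m1.png",m)
```

```text
[0.47731298 0.18808164 0.21872993]
(np.float64(339.88681237953784), np.float64(124.11964546674697)) (np.float64(242.0016044076359), np.float64(226.36487818371248))
```

View pics/m1.png

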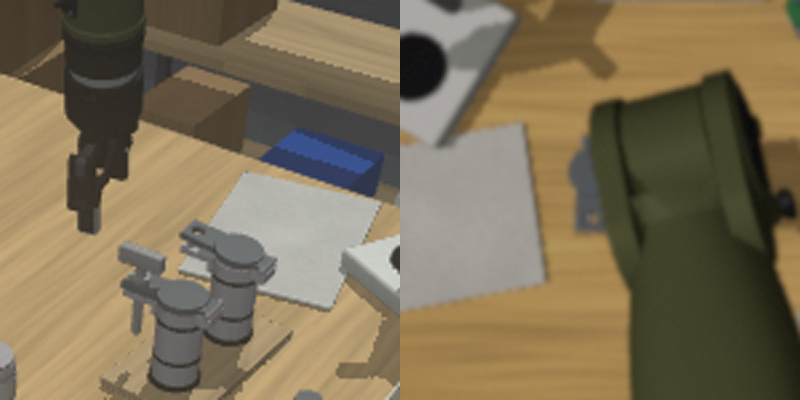

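The arm stopped short at y≈0.19 and tilted, so a joint limit probably got in the way. Checking the joints.

Run:
```python
from h import *
s=env.observe();print(np.round(s["joints"],3),s["clock"],s["tool_pos"],s["tool_rot"].round(3))
```

```text
[ 0.263  0.145 -0.255  1.173  0.165  3.141] 3.775 [0.47731298 0.18808164 0.21872993] [[ 0.965  0.257 -0.045]
 [ 0.261 -0.952  0.158]
 [-0.002 -0.164 -0.986]]
```

>>> apply_moves(moves=[{"linear":[0,0,0],"roll":0},{"linear":[0,0,0],"roll":0}])

```text
clock: 4.03
tool_pos: [0.4781, 0.1878, 0.2191]
tool_rot: [[0.966, 0.256, -0.043], [0.26, -0.953, 0.158], [-0.0, -0.164, -0.986]]
contact_force: [-0.4, 0.4, 0.4]
gripper_width: 0.0855
```

Run:
```python
from h import *
s=env.observe();print(np.round(s["joints"],3),s["clock"],s["tool_pos"],s["tool_rot"].round(3))
```

```text
[ 0.262  0.144 -0.255  1.172  0.165  3.141] 4.025 [0.47808286 0.18779728 0.21910824] [[ 0.966  0.256 -0.043]
 [ 0.26  -0.953  0.158]
 [-0.    -0.164 -0.986]]
```

The last joint is at its limit (3.14). A half turn of the tool gives the same grasp and keeps that joint near 0.6.

>>> apply_moves(moves=[{"linear":[0,0,-5],"roll":0},{"linear":[0,0,0],"roll":-10},{"linear":[0,0,0],"roll":-10},{"linear":[0,0,0],"roll":-10}])

```text
clock: 4.53
tool_pos: [0.4799, 0.1797, 0.268]
tool_rot: [[0.704, 0.709, -0.044], [0.705, -0.691, 0.158], [0.082, -0.142, -0.986]]
contact_force: [-0.1, -0.6, 0.1]
gripper_width: 0.0853
```

>>> apply_moves(moves=[{"linear":[0,0,0],"roll":-10.5},{"linear":[0,0,0],"roll":-10.5},{"linear":[0,0,0],"roll":-10.5},{"linear":[0,0,0],"roll":-10.5},{"linear":[0,0,0],"roll":-10.5},{"linear":[0,0,0],"roll":-10.5},{"linear":[0,0,0],"roll":-10.5},{"linear":[0,0,0],"roll":-10.5},{"linear":[0,0,0],"roll":-10.5},{"linear":[0,0,0],"roll":-10.5},{"linear":[0,0,0],"roll":-10.5},{"linear":[0,0,0],"roll":-10.5}])

```text
clock: 6.02
tool_pos: [0.4798, 0.1797, 0.2678]
tool_rot: [[-0.987, 0.153, -0.044], [0.144, 0.977, 0.158], [0.067, 0.15, -0.986]]
contact_force: [-0.3, -0.7, 0.5]
gripper_width: 0.0854
```

>>> apply_moves(moves=[{"linear":[0,0,0],"roll":-10.5},{"linear":[0,0,0],"roll":-10.5},{"linear":[0,0,0],"roll":-10.5},{"linear":[0,0,0],"roll":-10.5},{"linear":[0,0,0],"roll":-10.5},{"linear":[0,0,0],"roll":-10.5},{"linear":[0,0,0],"roll":-10.5},{"linear":[0,0,0],"roll":-10.5},{"linear":[0,0,0],"roll":-10.5},{"linear":[0,0,0],"roll":-10.5},{"linear":[0,0,0],"roll":-10.5},{"linear":[0,0,0],"roll":-10.5}])

```text
clock: 7.52
tool_pos: [0.4798, 0.1797, 0.2678]
tool_rot: [[0.457, -0.889, -0.044], [-0.875, -0.458, 0.158], [-0.16, -0.034, -0.986]]
contact_force: [0.2, -0.6, -0.2]
gripper_width: 0.0854
```

Run:
```python
from h import *
s=env.observe();print(np.round(s["joints"],3),s["clock"],s["tool_pos"],s["tool_rot"].round(3))
```

```text
[ 0.246  0.129 -0.162  1.284  0.165 -1.804] 7.525 [0.47977155 0.17971336 0.26779794] [[ 0.457 -0.889 -0.044]
 [-0.875 -0.458  0.158]
 [-0.16  -0.034 -0.986]]
```

>>> apply_moves(moves=[{"linear":[0,0,-0.5],"roll":-9.5},{"linear":[0,0,-0.5],"roll":-9.5},{"linear":[0,0,0],"roll":-9.5},{"linear":[0,0,0],"roll":-9.5},{"linear":[0,0,0],"roll":-9.5},{"linear":[0,0,0],"roll":-9.5},{"linear":[0,0,0],"roll":-9.5},{"linear":[0,0,0],"roll":-9.5},{"linear":[0,3,0],"roll":0},{"linear":[0,3,0],"roll":0}])

```text
clock: 8.78
tool_pos: [0.4882, 0.144, 0.2671]
tool_rot: [[0.982, 0.184, -0.034], [0.187, -0.973, 0.136], [-0.009, -0.14, -0.99]]
contact_force: [-0.0, -0.1, -0.3]
gripper_width: 0.0855
```

Run:
```python
from h import *
s=env.observe();print(np.round(s["joints"],3),s["clock"],s["tool_pos"],s["tool_rot"].round(3))
```

```text
[ 0.19   0.128 -0.162  1.289  0.14  -3.139] 8.775 [0.48821152 0.14398712 0.26705121] [[ 0.982  0.184 -0.034]
 [ 0.187 -0.973  0.136]
 [-0.009 -0.14  -0.99 ]]
```

>>> apply_moves(moves=[{"linear":[0,-5,0],"roll":-5.3},{"linear":[0,-5,0],"roll":-5.3},{"linear":[0,-5,0],"roll":-5.3},{"linear":[0,3,0],"roll":0},{"linear":[0,3,0],"roll":0},{"linear":[0,3,0],"roll":0},{"linear":[0,3,0],"roll":0},{"linear":[0,3,0],"roll":0}])

```text
clock: 9.78
tool_pos: [0.4828, 0.2132, 0.2703]
tool_rot: [[0.935, 0.355, -0.001], [0.354, -0.931, 0.085], [0.03, -0.08, -0.996]]
contact_force: [0.1, -1.1, -0.4]
gripper_width: 0.0855
```

Run:
```python
from h import *
s=env.observe();print(np.round(s["joints"],3),s["clock"],s["tool_pos"],s["tool_rot"].round(3))
```

```text
[ 0.363  0.131 -0.147  1.264  0.08  -3.14 ] 9.775 [0.48275291 0.21323575 0.27026986] [[ 0.935  0.355 -0.001]
 [ 0.354 -0.931  0.085]
 [ 0.03  -0.08  -0.996]]
```

>>> apply_moves(moves=[{"linear":[0,5,0],"roll":5.8},{"linear":[0,5,0],"roll":5.7},{"linear":[0,3,0],"roll":0},{"linear":[0,3,0],"roll":0},{"linear":[0,3,0],"roll":0},{"linear":[0,3,0],"roll":0},{"linear":[0,3,0],"roll":0},{"linear":[0,3,0],"roll":0}])

```text
clock: 10.78
tool_pos: [0.5262, 0.0246, 0.2523]
tool_rot: [[0.999, 0.039, 0.012], [0.039, -0.999, 0.011], [0.012, -0.011, -1.0]]
contact_force: [-0.7, -0.3, -0.8]
gripper_width: 0.0856
```

Run:
```python
from h import *
s=env.observe();print(np.round(s["joints"],3),s["clock"],s["tool_pos"],s["tool_rot"].round(4))
```

```text
[ 0.04   0.15  -0.162  1.246  0.011 -3.141] 10.775 [0.52618746 0.0245989  0.25229294] [[ 0.9992  0.0387  0.0121]
 [ 0.0385 -0.9992  0.0113]
 [ 0.0125 -0.0108 -0.9999]]
```

>>> apply_moves(moves=[{"linear":[0,3,0],"roll":0},{"linear":[0,0,0],"roll":10},{"linear":[0,0,0],"roll":10},{"linear":[0,0,0],"roll":10},{"linear":[0,0,0],"roll":10},{"linear":[0,0,0],"roll":10},{"linear":[0,0,0],"roll":10},{"linear":[0,0,0],"roll":10},{"linear":[0,0,0],"roll":10},{"linear":[0,0,0],"roll":10},{"linear":[0,0,0],"roll":10}])

```text
clock: 12.15
tool_pos: [0.5271, 0.0091, 0.252]
tool_rot: [[-0.162, -0.987, 0.012], [-0.987, 0.162, -0.001], [-0.001, -0.012, -1.0]]
contact_force: [-0.2, -0.0, 0.6]
gripper_width: 0.0854
```

>>> apply_moves(moves=[{"linear":[0,0,0],"roll":10},{"linear":[0,0,0],"roll":10},{"linear":[0,0,0],"roll":10},{"linear":[0,0,0],"roll":10},{"linear":[0,0,0],"roll":10},{"linear":[0,0,0],"roll":10},{"linear":[0,0,0],"roll":10},{"linear":[0,0,0],"roll":10}])

```text
clock: 13.15
tool_pos: [0.5271, 0.0091, 0.252]
tool_rot: [[-1.0, -0.011, 0.012], [-0.011, 1.0, -0.001], [-0.012, -0.001, -1.0]]
contact_force: [0.9, -0.3, -0.6]
gripper_width: 0.0854
```

Run:
```python
from h import *
s=env.observe();print(np.round(s["joints"],3),s["clock"],s["tool_pos"],s["tool_rot"].round(4))
```

```text
[ 1.800e-02  1.510e-01 -1.620e-01  1.246e+00 -1.000e-03  7.000e-03] 13.15 [0.52706776 0.00907222 0.25199655] [[-0.9999 -0.0113  0.0123]
 [-0.0114  0.9999 -0.0011]
 [-0.0123 -0.0013 -0.9999]]
```

>>> apply_moves(moves=[{"linear":[0.5,5.9,0],"roll":0},{"linear":[0.5,5.9,0],"roll":0},{"linear":[0.5,5.9,0],"roll":0},{"linear":[0.5,5.9,0],"roll":0},{"linear":[0.5,5.9,0],"roll":0},{"linear":[0.5,5.8,0],"roll":0},{"linear":[0,0,5],"roll":0},{"linear":[0,0,0],"roll":0},{"linear":[0,0,0],"roll":0}])

```text
clock: 14.28
tool_pos: [0.4919, 0.3614, 0.2025]
tool_rot: [[-1.0, -0.017, 0.013], [-0.017, 1.0, -0.001], [-0.013, -0.001, -1.0]]
contact_force: [-0.0, 0.3, -0.3]
gripper_width: 0.0857
```

Run:
```python
from h import *
a,da=grab("scene","s2");b,db=grab("top","t2")
s=env.observe();p=s["tool_pos"];print(p,s["joints"].round(3),s["tool_rot"].round(3))
m=np.hstack([cv2.resize(a[80:180,330:430,::-1],(400,400),interpolation=cv2.INTER_CUBIC),cv2.resize(b[160:260,150:250,::-1],(400,400),interpolation=cv2.INTER_CUBIC)])
for i,n in((0,"scene"),(1,"top")):
  for q in(p,p+[0,0,-.05]):
    u,v=proj(n,q);o=(330,80) if i==0 else (150,160)
    cv2.circle(m,(int((u-o[0])*4+400*i),int((v-o[1])*4)),3,(0,0,255),-1)
cv2.imwrite("pics/m2.png",m)
```

```text
[0.49268821 0.36186489 0.20353397] [ 0.638  0.326 -0.047  1.185 -0.008  0.622] [[-1.    -0.017  0.015]
 [-0.016  1.     0.001]
 [-0.015  0.001 -1.   ]]
```

View pics/m2.png

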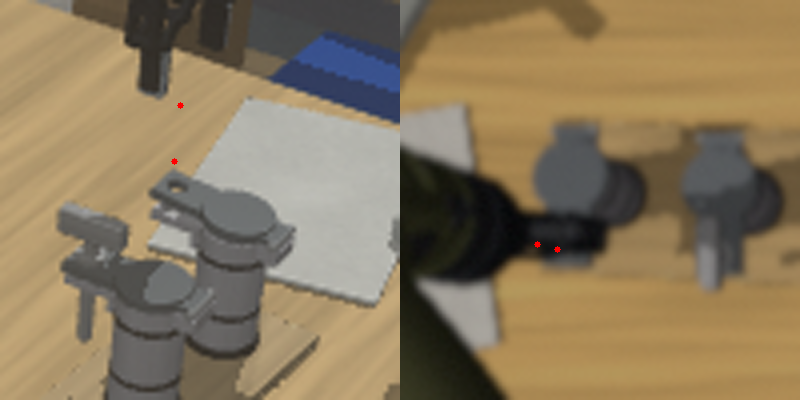

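The gripper sits over the tab in both views. Descend and grip.

>>> apply_moves(moves=[{"linear":[0,0,3],"roll":0},{"linear":[0,0,3],"roll":0},{"linear":[0,0,2.7],"roll":0},{"linear":[0,0,0],"roll":0}])

```text
clock: 14.88
tool_pos: [0.4921, 0.3609, 0.114]
tool_rot: [[-1.0, -0.017, 0.011], [-0.017, 1.0, -0.002], [-0.011, -0.002, -1.0]]
contact_force: [-0.4, -1.0, 0.7]
gripper_width: 0.0857
```

>>> apply_moves(moves=[{"linear":[0,0,0],"roll":0},{"linear":[0,0,0],"roll":0},{"linear":[0,0,0],"roll":0},{"linear":[0,0,0],"roll":0},{"linear":[0,0,0],"roll":0}], grip=-1)

```text
clock: 15.5
tool_pos: [0.4924, 0.3622, 0.1144]
tool_rot: [[-1.0, -0.018, 0.012], [-0.018, 1.0, -0.0], [-0.012, -0.001, -1.0]]
contact_force: [-0.3, 0.4, -0.0]
gripper_width: -0.0002
```

Run:
```python
from h import *
a,da=grab("scene","s3");b,db=grab("top","t3")
m=np.hstack([cv2.resize(a[80:180,330:430,::-1],(400,400),interpolation=cv2.INTER_CUBIC),cv2.resize(b[160:260,150:250,::-1],(400,400),interpolation=cv2.INTER_CUBIC)])
cv2.imwrite("pics/m3.png",m)
```

```text
(no output)
```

View pics/m3.png

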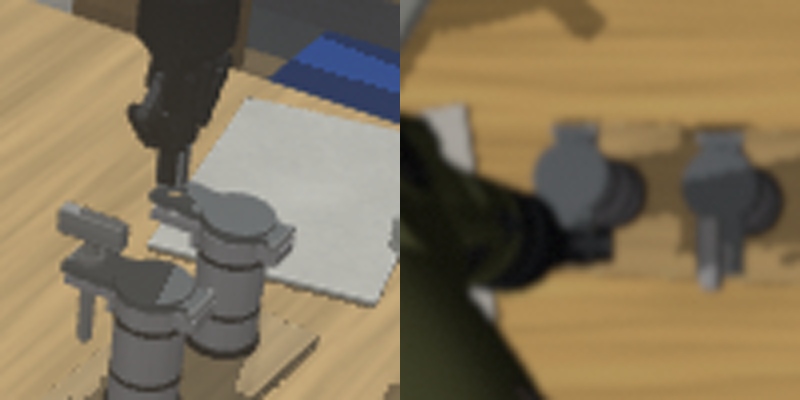

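Run:
```python
from h import *
s=env.observe();p=s["tool_pos"];print(p,proj("scene",p),proj("top",p),s["contact_force"])
for n,f in(("scene","s3"),("top","t3")):
    P=pts(n,np.load(f"pics/{f}.npy"))
    for z in np.arange(.10,.2,.01):
        m=(P[...,0]>.44)&(P[...,0]<.56)&(P[...,1]>.3)&(P[...,1]<.43)&(P[...,2]>z)&(P[...,2]<z+.01)
        q=P[m]
        if len(q): print(n,round(z,2),len(q),"x",q[:,0].min().round(3),q[:,0].max().round(3),"y",q[:,1].min().round(3),q[:,1].max().round(3))
for f in("s0","s3"):
    P=pts("scene",np.load(f"pics/{'scene0' if f=='s0' else f}.npy"))
    for v in (120,122,124,126,128,130,132):
        print(f,v,[(u,*np.round(P[v,u]*1000).astype(int)) for u in range(366,388,3)])
```

```text
[0.49241317 0.36213076 0.11433255] (np.float64(372.39169644531347), np.float64(130.9964413960843)) (np.float64(192.98790321689552), np.float64(223.5989638996899)) [ 0.22203181 -0.25969853  0.60048136]
scene 0.1 32 x 0.486 0.559 y 0.328 0.363
scene 0.11 53 x 0.485 0.559 y 0.329 0.355
scene 0.12 55 x 0.483 0.559 y 0.328 0.385
scene 0.13 165 x 0.483 0.56 y 0.329 0.388
scene 0.14 21 x 0.484 0.505 y 0.343 0.365
scene 0.15 19 x 0.484 0.502 y 0.343 0.366
scene 0.16 24 x 0.48 0.503 y 0.344 0.368
scene 0.17 15 x 0.479 0.504 y 0.333 0.387
scene 0.18 43 x 0.48 0.505 y 0.324 0.394
scene 0.19 36 x 0.479 0.507 y 0.315 0.401
top 0.1 14 x 0.485 0.559 y 0.335 0.357
top 0.11 7 x 0.485 0.545 y 0.337 0.362
top 0.12 43 x 0.516 0.559 y 0.333 0.393
top 0.13 168 x 0.514 0.559 y 0.332 0.391
top 0.14 6 x 0.482 0.545 y 0.355 0.37
top 0.17 1 x 0.483 0.483 y 0.349 0.349
top 0.18 2 x 0.482 0.486 y 0.34 0.346
top 0.19 6 x 0.482 0.488 y 0.331 0.347
s0 120 [(366, np.int64(-9223372036854775808), np.int64(-9223372036854775808), np.int64(-9223372036854775808)), (369, np.int64(360), np.int64(581), np.int64(3)), (372, np
[... 5189 characters left out ...]
4(131)), (378, np.int64(517), np.int64(351), np.int64(133)), (381, np.int64(525), np.int64(358), np.int64(132)), (384, np.int64(534), np.int64(359), np.int64(136)), (387, np.int64(540), np.int64(368), np.int64(134))]
s3 132 [(366, np.int64(391), np.int64(507), np.int64(-1)), (369, np.int64(488), np.int64(348), np.int64(116)), (372, np.int64(491), np.int64(363), np.int64(110)), (375, np.int64(511), np.int64(344), np.int64(127)), (378, np.int64(522), np.int64(345), np.int64(131)), (381, np.int64(530), np.int64(348), np.int64(132)), (384, np.int64(538), np.int64(353), np.int64(132)), (387, np.int64(546), np.int64(357), np.int64(134))]<stdin>:12: RuntimeWarning: invalid value encountered in cast
```

Run:
```python
from h import *
for n,f in(("scene","s2"),("top","t2")):
    P=pts(n,np.load(f"pics/{f}.npy"))
    for z in np.arange(.15,.27,.008):
        m=(P[...,0]>.42)&(P[...,0]<.56)&(P[...,1]>.28)&(P[...,1]<.45)&(P[...,2]>z)&(P[...,2]<z+.008)
        q=P[m]
        if len(q): print(n,round(z,3),len(q),"x",q[:,0].min().round(3),q[:,0].max().round(3),"y",q[:,1].min().round(3),q[:,1].max().round(3))
```

```text
scene 0.23 15 x 0.482 0.5 y 0.31 0.41
scene 0.238 25 x 0.481 0.503 y 0.304 0.41
scene 0.246 34 x 0.479 0.503 y 0.298 0.405
scene 0.254 39 x 0.479 0.503 y 0.301 0.412
scene 0.262 42 x 0.479 0.502 y 0.299 0.41
scene 0.27 25 x 0.478 0.502 y 0.302 0.411
top 0.238 1 x 0.484 0.484 y 0.312 0.312
top 0.254 2 x 0.483 0.483 y 0.312 0.313
```

>>> apply_moves(moves=[{"linear":[0,0,-4],"roll":0},{"linear":[0,0,0],"roll":0}])

```text
clock: 15.85
tool_pos: [0.4937, 0.3634, 0.1573]
tool_rot: [[-1.0, -0.018, 0.016], [-0.018, 1.0, 0.003], [-0.017, 0.002, -1.0]]
contact_force: [-0.4, 0.3, 0.5]
gripper_width: 0.0003
```

Run:
```python
from h import *
a,da=grab("scene","s4");print(env.observe()["tool_pos"])
P=pts("scene",da)
for z in np.arange(.12,.22,.005):
        m=(P[...,0]>.44)&(P[...,0]<.56)&(P[...,1]>.3)&(P[...,1]<.43)&(P[...,2]>z)&(P[...,2]<z+.005)
        q=P[m]
        if len(q): print(round(z,3),len(q),"x",q[:,0].min().round(3),q[:,0].max().round(3),"y",q[:,1].min().round(3),q[:,1].max().round(3))
```

```text
[0.49286613 0.36281024 0.15568154]
0.12 14 x 0.498 0.558 y 0.332 0.368
0.125 49 x 0.48 0.56 y 0.33 0.392
0.13 155 x 0.483 0.56 y 0.326 0.387
0.135 13 x 0.485 0.557 y 0.331 0.382
0.175 5 x 0.486 0.502 y 0.352 0.356
0.18 8 x 0.486 0.504 y 0.351 0.364
0.185 13 x 0.488 0.504 y 0.347 0.365
0.19 9 x 0.488 0.504 y 0.347 0.362
0.195 11 x 0.489 0.504 y 0.344 0.363
0.2 16 x 0.485 0.503 y 0.344 0.368
0.205 8 x 0.487 0.503 y 0.345 0.37
0.21 13 x 0.485 0.504 y 0.342 0.373
0.215 3 x 0.503 0.504 y 0.351 0.37
```

Measured: the shut fingertips show about 20 mm above the reported TCP (tip at 0.175 with TCP at 0.156). So the pads closed above the tab. I'll allow for that offset and go about 27 mm lower than before.

>>> apply_moves(moves=[{"linear":[0,0,0],"roll":0},{"linear":[0,0,0],"roll":0},{"linear":[0,0,0],"roll":0},{"linear":[0,0,3.4],"roll":0},{"linear":[0,0,3.4],"roll":0},{"linear":[0,0,0],"roll":0}], grip=1)

```text
clock: 16.65
tool_pos: [0.4905, 0.3602, 0.0834]
tool_rot: [[-1.0, -0.018, 0.007], [-0.018, 1.0, -0.004], [-0.007, -0.004, -1.0]]
contact_force: [-0.2, -0.0, 0.6]
gripper_width: 0.0853
```

>>> apply_moves(moves=[{"linear":[0,0,0],"roll":0},{"linear":[0,0,0],"roll":0},{"linear":[0,0,0],"roll":0},{"linear":[0,0,0],"roll":0}], grip=-1)

```text
clock: 17.15
tool_pos: [0.4935, 0.3618, 0.0871]
tool_rot: [[-1.0, -0.018, 0.014], [-0.018, 1.0, -0.001], [-0.014, -0.001, -1.0]]
contact_force: [0.5, -1.7, 1.1]
gripper_width: 0.035
```

>>> apply_moves(moves=[{"linear":[-0.15,0,-1.44],"roll":0},{"linear":[-0.36,0,-1.4],"roll":0},{"linear":[-0.57,0,-1.33],"roll":0},{"linear":[-0.76,0,-1.23],"roll":0},{"linear":[-0.94,0,-1.1],"roll":0}])

```text
clock: 17.77
tool_pos: [0.519, 0.3621, 0.1513]
tool_rot: [[-1.0, -0.018, 0.01], [-0.018, 1.0, -0.001], [-0.01, -0.002, -1.0]]
contact_force: [3.0, -0.2, -11.1]
gripper_width: 0.0346
```

>>> apply_moves(moves=[{"linear":[-1.09,0,-0.95],"roll":0},{"linear":[-1.22,0,-0.78],"roll":0},{"linear":[-1.32,0,-0.58],"roll":0},{"linear":[-1.4,0,-0.38],"roll":0},{"linear":[-1.44,0,-0.17],"roll":0},{"linear":[-1.45,0,0.05],"roll":0},{"linear":[-1.14,0,0.19],"roll":0},{"linear":[0,0,0],"roll":0}])

```text
clock: 18.77
tool_pos: [0.6099, 0.364, 0.1799]
tool_rot: [[-1.0, -0.018, 0.011], [-0.018, 1.0, -0.0], [-0.011, -0.001, -1.0]]
contact_force: [-2.7, -1.3, 2.5]
gripper_width: 0.0345
```

>>> apply_moves(moves=[{"linear":[-0.93,0,0.27],"roll":0},{"linear":[-0.9,0,0.36],"roll":0},{"linear":[0,0,0],"roll":0}])

```text
clock: 19.15
tool_pos: [0.629, 0.3645, 0.1744]
tool_rot: [[-1.0, -0.018, 0.014], [-0.018, 1.0, 0.0], [-0.014, -0.0, -1.0]]
contact_force: [-2.8, -1.5, 4.7]
gripper_width: 0.0344
```

>>> apply_moves(moves=[{"linear":[0,0,0],"roll":0},{"linear":[0,0,0],"roll":0},{"linear":[0,0,0],"roll":0},{"linear":[0,0,-5],"roll":0},{"linear":[0,0,-5],"roll":0},{"linear":[0,0,0],"roll":0}], grip=1)

```text
clock: 19.9
tool_pos: [0.6292, 0.3658, 0.2785]
tool_rot: [[-1.0, -0.018, 0.02], [-0.018, 1.0, 0.004], [-0.02, 0.003, -1.0]]
contact_force: [0.6, -0.0, -0.7]
gripper_width: 0.0858
```

Run:
```python
from h import *
a,da=grab("scene","s5")
P=pts("scene",da)
q=P[(P[...,0]>.57)&(P[...,0]<.68)&(P[...,1]>.3)&(P[...,1]<.43)&(P[...,2]>.14)&(P[...,2]<.225)]
print(len(q));
for z in np.arange(.14,.225,.01):
    r=q[(q[:,2]>z)&(q[:,2]<z+.01)]
    if len(r): print(round(z,2),len(r),r[:,0].min().round(3),r[:,0].max().round(3),r[:,1].min().round(3),r[:,1].max().round(3))
# mouth rim circle
r=P[(P[...,0]>.5)&(P[...,0]<.585)&(P[...,1]>.32)&(P[...,1]<.41)&(abs(P[...,2]-.12)<.004)]
print(len(r),r.min(0),r.max(0))
e=(np.round(cv2.minEnclosingCircle((r[:,:2]*1000).astype(np.float32))[0],1));print(e)
cv2.imwrite("pics/m5.png",cv2.resize(a[60:200,310:450,::-1],(560,560),interpolation=cv2.INTER_CUBIC))
```

```text
153
0.14 11 0.595 0.606 0.333 0.384
0.15 18 0.599 0.608 0.331 0.388
0.16 22 0.6 0.611 0.328 0.386
0.17 22 0.603 0.613 0.329 0.374
0.18 22 0.604 0.616 0.339 0.379
0.19 17 0.607 0.616 0.341 0.381
0.2 18 0.612 0.62 0.34 0.381
0.21 12 0.612 0.622 0.342 0.38
0.22 11 0.615 0.623 0.342 0.372
100 [0.50300465 0.33145903 0.11603874] [0.58368703 0.3891899  0.12201829]
[543.2 359.3]
```

View pics/m5.png

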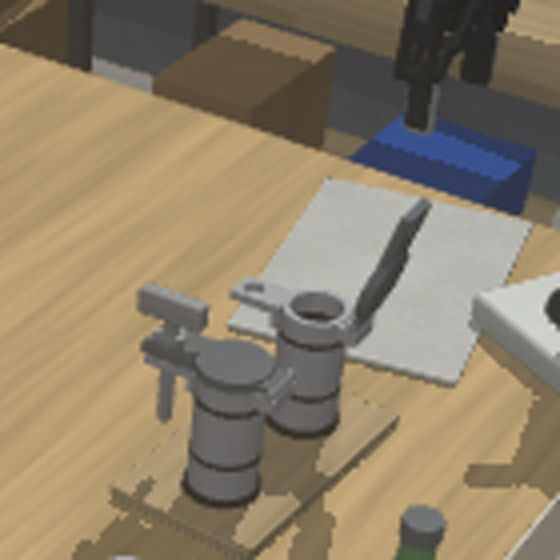

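Cap is open to about 1.84 rad and the mouth is clear at crop (318,305). Moving to the core.

>>> apply_moves(moves=[{"linear":[0.76,-5.3,0],"roll":0},{"linear":[0.76,-5.3,0],"roll":0},{"linear":[0.76,-5.3,0],"roll":0},{"linear":[0.76,-5.3,0],"roll":0},{"linear":[0.76,-5.3,0],"roll":0},{"linear":[0.76,-5.3,0],"roll":0},{"linear":[0.76,-5.4,0],"roll":0},{"linear":[0,0,5],"roll":0},{"linear":[0,0,5],"roll":0},{"linear":[0,0,0],"roll":0}], grip=1)

```text
clock: 21.2
tool_pos: [0.5773, -0.0086, 0.1675]
tool_rot: [[-1.0, -0.018, 0.002], [-0.018, 1.0, -0.001], [-0.002, -0.001, -1.0]]
contact_force: [0.1, 0.5, -0.3]
gripper_width: 0.0854
```

Run:
```python
from h import *
s=env.observe();print(s["tool_pos"],s["tool_rot"].round(3))
for n in("scene","top"):
    a,d=grab(n,n+"6");P=pts(n,d)
    r=P[(P[...,0]>.5)&(P[...,0]<.585)&(P[...,1]>.32)&(P[...,1]<.41)&(abs(P[...,2]-.12)<.004)]
    print(n,"rim",len(r))
    if len(r)>20:
        h=cv2.convexHull((r[r[:,0]>.53][:,:2]*1000).astype(np.float32)); print(cv2.minEnclosingCircle(h))
    r=P[(P[...,0]>.53)&(P[...,0]<.64)&(P[...,1]>-.05)&(P[...,1]<.04)&(P[...,2]>.09)&(P[...,2]<.105)]
    print("coretop",len(r),r.min(0) if len(r) else"",r.max(0) if len(r) else"")
    f=P[(P[...,0]>.53)&(P[...,0]<.64)&(P[...,1]>-.09)&(P[...,1]<.09)&(P[...,2]>.19)&(P[...,2]<.25)]
    print("fing",len(f),f.min(0) if len(f) else"",f.max(0) if len(f) else"")
```

```text
[ 0.57734358 -0.00860126  0.16754256] [[-1.    -0.018  0.002]
 [-0.018  1.    -0.001]
 [-0.002 -0.001 -1.   ]]
scene rim 99
((554.619384765625, 357.555419921875), 29.883087158203125)
coretop 112 [ 0.56927056 -0.02676529  0.09042913] [0.60227881 0.00684186 0.10207921]
fing 248 [ 0.56458724 -0.0800671   0.19900162] [0.59219423 0.06196997 0.24996593]
top rim 149
((556.5579223632812, 360.887939453125), 29.984054565429688)
coretop 0  
fing 4 [ 0.56973416 -0.06310476  0.22018432] [ 0.57515628 -0.05752957  0.24982249]
```

>>> apply_moves(moves=[{"linear":[-0.8,0.2,3],"roll":0},{"linear":[0,0,3],"roll":0},{"linear":[0,0,3],"roll":0},{"linear":[0,0,2.2],"roll":0},{"linear":[0,0,0],"roll":0}])

```text
clock: 21.92
tool_pos: [0.5916, -0.0061, 0.0613]
tool_rot: [[-1.0, -0.018, 0.012], [-0.018, 1.0, -0.001], [-0.012, -0.001, -1.0]]
contact_force: [0.2, 0.6, -0.2]
gripper_width: 0.0855
```

>>> apply_moves(moves=[{"linear":[0,0,0],"roll":0},{"linear":[0,0,0],"roll":0},{"linear":[0,0,0],"roll":0},{"linear":[0,0,0],"roll":0}], grip=-1)

```text
clock: 22.42
tool_pos: [0.5922, -0.0064, 0.0621]
tool_rot: [[-1.0, -0.018, 0.014], [-0.018, 1.0, -0.001], [-0.014, -0.001, -1.0]]
contact_force: [-1.1, 0.3, 5.5]
gripper_width: 0.0318
```

>>> apply_moves(moves=[{"linear":[0,0,-2],"roll":0},{"linear":[0,0,-5],"roll":0},{"linear":[0,0,-5],"roll":0},{"linear":[0,0,-5],"roll":0},{"linear":[0,0,-4],"roll":0},{"linear":[0,0,0],"roll":0}])

```text
clock: 23.18
tool_pos: [0.5905, -0.0063, 0.2745]
tool_rot: [[-1.0, -0.018, 0.019], [-0.018, 1.0, -0.001], [-0.019, -0.001, -1.0]]
contact_force: [1.1, 0.1, -3.3]
gripper_width: 0.0314
```

>>> apply_moves(moves=[{"linear":[0.37,5.25,0],"roll":0},{"linear":[0.37,5.25,0],"roll":0},{"linear":[0.37,5.25,0],"roll":0},{"linear":[0.37,5.25,0],"roll":0},{"linear":[0.37,5.25,0],"roll":0},{"linear":[0.37,5.25,0],"roll":0},{"linear":[0.37,5.25,0],"roll":0},{"linear":[0,0,0],"roll":0},{"linear":[0,0,0],"roll":0}])

```text
clock: 24.3
tool_pos: [0.5554, 0.3602, 0.2683]
tool_rot: [[-1.0, -0.018, 0.01], [-0.018, 1.0, -0.003], [-0.01, -0.003, -1.0]]
contact_force: [0.2, 0.4, -2.3]
gripper_width: 0.0316
```

Run:
```python
from h import *
s=env.observe();print(s["tool_pos"],s["tool_rot"].round(3))
a,d=grab("scene","s7");P=pts("scene",d)
r=P[(P[...,0]>.51)&(P[...,0]<.6)&(P[...,1]>.31)&(P[...,1]<.41)&(P[...,2]>.15)&(P[...,2]<.28)]
for z in np.arange(.15,.3,.01):
    q=r[(r[:,2]>z)&(r[:,2]<z+.01)]
    if len(q)>3: 
        A=np.c_[2*q[:,:2],np.ones(len(q))];c=np.linalg.lstsq(A,(q[:,:2]**2).sum(1),rcond=None)[0]
        print(round(z,2),len(q),q[:,:2].min(0).round(4),q[:,:2].max(0).round(4),c[:2].round(4))
cv2.imwrite("pics/m7.png",cv2.resize(a[60:200,310:450,::-1],(560,560),interpolation=cv2.INTER_CUBIC))
```

```text
[0.55542955 0.36018887 0.2682796 ] [[-1.    -0.018  0.01 ]
 [-0.018  1.    -0.003]
 [-0.01  -0.003 -1.   ]]
0.21 30 [0.5377 0.3388] [0.5655 0.3606] [0.5507 0.3543]
0.22 35 [0.5346 0.3343] [0.5659 0.364 ] [0.5501 0.3543]
0.23 37 [0.535  0.3376] [0.5649 0.3632] [0.5495 0.3547]
0.24 34 [0.5379 0.338 ] [0.5656 0.3571] [0.5497 0.3537]
0.25 37 [0.5348 0.3386] [0.5651 0.3629] [0.549  0.3559]
0.26 36 [0.5384 0.3374] [0.5663 0.3664] [0.55   0.3554]
0.27 37 [0.534  0.3398] [0.5657 0.3591] [0.5498 0.3551]
```

View pics/m7.png

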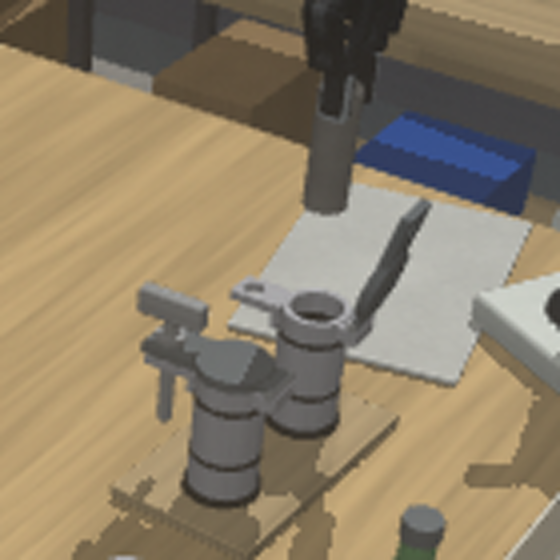

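>>> apply_moves(moves=[{"linear":[-0.25,0.4,3],"roll":0},{"linear":[0,0,3],"roll":0},{"linear":[0,0,2],"roll":0},{"linear":[0,0,0],"roll":0},{"linear":[0,0,0],"roll":0}])

```text
clock: 24.98
tool_pos: [0.5602, 0.364, 0.1911]
tool_rot: [[-1.0, -0.017, 0.013], [-0.017, 1.0, -0.0], [-0.013, -0.0, -1.0]]
contact_force: [0.4, 0.4, -2.1]
gripper_width: 0.0316
```

Run:
```python
from h import *
s=env.observe();print(s["tool_pos"],s["tool_rot"].round(3))
def cf(q):
    A=np.c_[2*q[:,:2],np.ones(len(q))];c=np.linalg.lstsq(A,(q[:,:2]**2).sum(1),rcond=None)[0];return len(q),c[:2].round(4),np.sqrt(c[2]+c[0]**2+c[1]**2).round(4)
from scipy.optimize import least_squares
def cr(q,R): return least_squares(lambda c:np.hypot(q[:,0]-c[0],q[:,1]-c[1])-R,[.55,.36],loss="soft_l1",f_scale=.001).x.round(4)
for n in("scene","top"):
    a,d=grab(n,n+"8");P=pts(n,d)
    for nm,z0,z1,R in(("core",.14,.2,.017),("can",.03,.105,.028)):
        q=P[(P[...,0]>.51)&(P[...,0]<.592)&(P[...,1]>.31)&(P[...,1]<.41)&(P[...,2]>z0)&(P[...,2]<z1)]
        if len(q)>15: print(n,nm,cf(q),cr(q,R))
```

```text
[0.56017644 0.36404675 0.19106017] [[-1.    -0.017  0.013]
 [-0.017  1.    -0.   ]
 [-0.013 -0.    -1.   ]]
scene core (192, array([0.5546, 0.3582]), np.float64(0.014)) [0.553 0.362]
scene can (318, array([0.5534, 0.357 ]), np.float64(0.0251)) [0.5524 0.3604]
top core (55, array([0.5553, 0.3642]), np.float64(0.0161)) [0.5559 0.3649]
top can (141, array([0.5513, 0.3528]), np.float64(0.0182)) [0.5554 0.364 ]
```

>>> apply_moves(moves=[{"linear":[0.1,-0.12,0],"roll":0},{"linear":[0.02,0,1.5],"roll":0},{"linear":[0.02,0,1.5],"roll":0},{"linear":[0.02,0,1.5],"roll":0},{"linear":[0.02,0,1.5],"roll":0},{"linear":[0,0,0],"roll":0}])

```text
clock: 25.82
tool_pos: [0.5573, 0.3627, 0.1278]
tool_rot: [[-1.0, -0.018, 0.009], [-0.018, 1.0, -0.003], [-0.009, -0.003, -1.0]]
contact_force: [-0.3, -0.3, -1.8]
gripper_width: 0.0319
```

>>> apply_moves(moves=[{"linear":[-0.1,0,1.2],"roll":0},{"linear":[0,0,1.2],"roll":0},{"linear":[0,0,0],"roll":0}])

```text
clock: 26.2
tool_pos: [0.5589, 0.3629, 0.1045]
tool_rot: [[-1.0, -0.018, 0.01], [-0.018, 1.0, -0.002], [-0.01, -0.002, -1.0]]
contact_force: [0.4, 0.5, -1.9]
gripper_width: 0.0318
```

>>> apply_moves(moves=[{"linear":[0,0,0],"roll":0},{"linear":[0,0,0],"roll":0},{"linear":[0,0,0],"roll":0},{"linear":[0,0,-4],"roll":0},{"linear":[0,0,-5],"roll":0},{"linear":[0,0,-5],"roll":0},{"linear":[0,0,-5],"roll":0},{"linear":[0,0,0],"roll":0}], grip=1)

```text
clock: 27.2
tool_pos: [0.5595, 0.365, 0.3017]
tool_rot: [[-1.0, -0.018, 0.02], [-0.018, 1.0, 0.004], [-0.02, 0.004, -1.0]]
contact_force: [0.0, -0.2, -0.3]
gripper_width: 0.0856
```

Run:
```python
from h import *
s=env.observe();print(s["tool_pos"],s["tool_rot"].round(3))
for n in("scene","top"):
    a,d=grab(n,n+"9");P=pts(n,d)
    q=P[(np.hypot(P[...,0]-.554,P[...,1]-.362)<.014)&(P[...,2]>.0)&(P[...,2]<.2)]
    print(n,len(q),np.percentile(q[:,2],[5,50,95]).round(4) if len(q) else "")
    q=P[(P[...,0]>.59)&(P[...,0]<.68)&(P[...,1]>.335)&(P[...,1]<.39)&(P[...,2]>.15)&(P[...,2]<.22)]
    if len(q)>10: print("cap slope",len(q),np.polyfit(q[:,2],q[:,0],1).round(3))
```

```text
[0.55946528 0.36495146 0.30172879] [[-1.    -0.018  0.02 ]
 [-0.018  1.     0.004]
 [-0.02   0.004 -1.   ]]
scene 33 [0.1122 0.1144 0.1171]
cap slope 111 [0.198 0.575]
top 65 [0.1099 0.1154 0.1198]
cap slope 105 [0.278 0.557]
```

Core top is at 0.1145 and 0.115 is expected, so it is seated. Now grip the tab again and swing the cap back.

>>> apply_moves(moves=[{"linear":[-5.6,-0.05,0],"roll":0},{"linear":[0,0,4],"roll":0},{"linear":[0,0,4],"roll":0},{"linear":[0,0,4.4],"roll":0},{"linear":[0,0,0],"roll":0},{"linear":[0,0,0],"roll":0}])

```text
clock: 28.05
tool_pos: [0.615, 0.3641, 0.1734]
tool_rot: [[-1.0, -0.018, 0.012], [-0.018, 1.0, -0.001], [-0.012, -0.001, -1.0]]
contact_force: [0.7, 1.1, 0.4]
gripper_width: 0.0851
```

>>> apply_moves(moves=[{"linear":[0,0,0],"roll":0},{"linear":[0,0,0],"roll":0},{"linear":[0,0,0],"roll":0},{"linear":[0,0,0],"roll":0}], grip=-1)

```text
clock: 28.55
tool_pos: [0.6157, 0.3642, 0.174]
tool_rot: [[-1.0, -0.018, 0.014], [-0.018, 1.0, 0.0], [-0.014, -0.0, -1.0]]
contact_force: [0.3, -0.8, 5.9]
gripper_width: 0.035
```

>>> apply_moves(moves=[{"linear":[1.31,0,-0.28],"roll":0},{"linear":[1.34,0,-0.09],"roll":0},{"linear":[1.34,0,0.09],"roll":0},{"linear":[1.31,0,0.28],"roll":0},{"linear":[1.26,0,0.46],"roll":0},{"linear":[1.18,0,0.63],"roll":0}])

```text
clock: 29.3
tool_pos: [0.5405, 0.3627, 0.1625]
tool_rot: [[-1.0, -0.017, 0.019], [-0.017, 1.0, -0.0], [-0.019, -0.0, -1.0]]
contact_force: [5.3, -2.8, 2.5]
gripper_width: 0.0348
```

>>> apply_moves(moves=[{"linear":[1.08,0,0.79],"roll":0},{"linear":[0.96,0,0.94],"roll":0},{"linear":[0.82,0,1.06],"roll":0},{"linear":[0.67,0,1.17],"roll":0},{"linear":[0.5,0,1.25],"roll":0},{"linear":[0.32,0,1.3],"roll":0},{"linear":[0.1,0,1.0],"roll":0},{"linear":[0,0,0],"roll":0}])

```text
clock: 30.3
tool_pos: [0.4947, 0.3618, 0.0852]
tool_rot: [[-1.0, -0.018, 0.013], [-0.018, 1.0, -0.001], [-0.013, -0.001, -1.0]]
contact_force: [1.4, -1.2, 4.8]
gripper_width: 0.0346
```

>>> apply_moves(moves=[{"linear":[0,0,0],"roll":0},{"linear":[0,0,0],"roll":0},{"linear":[0,0,0],"roll":0},{"linear":[0,0,-3],"roll":0},{"linear":[0,0,-3],"roll":0}], grip=1)

```text
clock: 30.92
tool_pos: [0.4927, 0.3615, 0.1453]
tool_rot: [[-1.0, -0.018, 0.011], [-0.018, 1.0, -0.001], [-0.011, -0.002, -1.0]]
contact_force: [0.1, 0.3, -0.2]
gripper_width: 0.0854
```

>>> apply_moves(moves=[{"linear":[-2.8,0,0],"roll":0},{"linear":[0,0,0],"roll":0},{"linear":[0,0,0],"roll":0},{"linear":[0,0,0],"roll":0},{"linear":[0,0,1.5],"roll":0},{"linear":[0,0,1],"roll":0},{"linear":[0,0,0.5],"roll":0},{"linear":[0,0,0],"roll":0}], grip=-1)

```text
clock: 31.92
tool_pos: [0.5214, 0.362, 0.1148]
tool_rot: [[-1.0, -0.018, 0.011], [-0.018, 1.0, -0.001], [-0.011, -0.002, -1.0]]
contact_force: [-1.2, -0.7, 0.7]
gripper_width: 0.0002
```

>>> apply_moves(moves=[{"linear":[0,0,0.3],"roll":0},{"linear":[0,0,0.3],"roll":0},{"linear":[0,0,0],"roll":0}])

```text
clock: 32.3
tool_pos: [0.5221, 0.3625, 0.11]
tool_rot: [[-1.0, -0.018, 0.013], [-0.018, 1.0, -0.0], [-0.013, -0.0, -1.0]]
contact_force: [-0.8, -0.3, 2.4]
gripper_width: -0.0001
```

>>> apply_moves(moves=[{"linear":[0,0,0.2],"roll":0},{"linear":[0,0,0.2],"roll":0},{"linear":[0,0,0],"roll":0}])

```text
clock: 32.67
tool_pos: [0.5222, 0.3627, 0.1093]
tool_rot: [[-1.0, -0.018, 0.014], [-0.018, 1.0, 0.001], [-0.014, 0.001, -1.0]]
contact_force: [-8.2, -4.0, 23.3]
gripper_width: -0.0001
```

>>> apply_moves(moves=[{"linear":[0,0,-5],"roll":0},{"linear":[0,0,-6],"roll":0},{"linear":[0,0,-6],"roll":0}])

```text
clock: 33.05
tool_pos: [0.5197, 0.3622, 0.2771]
tool_rot: [[-1.0, -0.018, 0.012], [-0.018, 1.0, -0.001], [-0.012, -0.001, -1.0]]
contact_force: [1.8, 0.4, 0.0]
gripper_width: -0.0001
```

>>> apply_moves(moves=[{"linear":[0.24,-6,0],"roll":0},{"linear":[0.24,-6,0],"roll":0},{"linear":[0.24,-6,0],"roll":0},{"linear":[0.24,-6,0],"roll":0},{"linear":[0.24,-6,0],"roll":0},{"linear":[0.24,-6,0],"roll":0},{"linear":[0.24,-6,0],"roll":0},{"linear":[0.24,-6,0],"roll":0},{"linear":[0.24,-6,0],"roll":0},{"linear":[0.24,-6,0],"roll":0},{"linear":[0.24,-6,0],"roll":0},{"linear":[0.24,-6.2,0],"roll":0}], grip=0)

```text
clock: 34.55
tool_pos: [0.5037, -0.3621, 0.2759]
tool_rot: [[-1.0, -0.018, 0.013], [-0.018, 1.0, -0.001], [-0.013, -0.001, -1.0]]
contact_force: [2.0, -0.8, 0.2]
gripper_width: 0.0424
```

```bash
cat >> h.py <<'E'
from scipy.optimize import least_squares
def sel(P,x0,x1,y0,y1,z0,z1): return P[(P[...,0]>x0)&(P[...,0]<x1)&(P[...,1]>y0)&(P[...,1]<y1)&(P[...,2]>z0)&(P[...,2]<z1)]
def cr(q,R,c0): return least_squares(lambda c:np.hypot(q[:,0]-c[0],q[:,1]-c[1])-R,c0,loss="soft_l1",f_scale=.001).x.round(4)
E
python3 - <<'E'
from h import *
s=env.observe();print(s["clock"],s["tool_pos"],s["tool_rot"].round(3))
for n in("scene","top"):
    a,d=grab(n,n+"10");P=pts(n,d)
    q=sel(P,.485,.575,.335,.39,.118,.17);A=np.c_[q[:,:2],np.ones(len(q))]
    q=q[q[:,2]>.124];print(n,"cap",len(q),[ (round(x,3),np.median(q[(q[:,0]>x)&(q[:,0]<x+.02),2]).round(4)) for x in np.arange(.485,.56,.02)])
    # tab edges: lines along the tab between x .485 and .515
    for x in (.484,.492,.50,.508,.516):
        r=sel(P,x,x+.008,.32,.4,.122,.14); 
        if len(r): print("  tab",round(x,3),r[:,1].min().round(4),r[:,1].max().round(4))
    r=sel(P,.47,.6,.32,.4,.122,.14);print("  xmin",np.sort(r[:,0])[:4].round(4))
    r=sel(P,.53,.6,.32,.4,.125,.14);h=cv2.convexHull((r[:,:2]*1000).astype(np.float32));
    t=sel(P,.45,.56,-.42,-.32,.108,.13);rc=cv2.minAreaRect((t[:,:2]*1000).astype(np.float32));print("  T",len(t),rc)
    f=sel(P,.45,.56,-.45,-.29,.25,.33);print("  fing",len(f),f.min(0).round(3) if len(f) else"",f.max(0).round(3) if len(f) else"")
E
```

```text
34.55 [ 0.50373973 -0.36208599  0.27590185] [[-1.    -0.018  0.013]
 [-0.018  1.    -0.001]
 [-0.013 -0.001 -1.   ]]
scene cap 217 [(np.float64(0.485), np.float64(0.1278)), (np.float64(0.505), np.float64(0.1274)), (np.float64(0.525), np.float64(0.1292)), (np.float64(0.545), np.float64(0.1293))]
  tab 0.484 0.3387 0.3718
  tab 0.492 0.3386 0.3763
  tab 0.5 0.338 0.3757
  tab 0.508 0.3395 0.3771
  tab 0.516 0.3398 0.3771
  xmin [0.4818 0.4821 0.4828 0.4828]
  T 182 ((504.78399658203125, -364.7355651855469), (57.3636360168457, 14.653928756713867), 1.4536265134811401)
  fing 266 [ 0.491 -0.4    0.297] [ 0.516 -0.329  0.33 ]
top cap 376 [(np.float64(0.485), np.float64(0.129)), (np.float64(0.505), np.float64(0.1289)), (np.float64(0.525), np.float64(0.1303)), (np.float64(0.545), np.float64(0.1303))]
  tab 0.484 0.3422 0.3808
  tab 0.492 0.3432 0.3764
  tab 0.5 0.3447 0.3782
  tab 0.508 0.3443 0.3793
  tab 0.516 0.3443 0.379
  xmin [0.4836 0.4838 0.4839 0.4841]
  T 79 ((506.7411804199219, -359.8793029785156), (55.17770004272461, 13.440804481506348), 0.5365174412727356)
  fing 2 [ 0.495 -0.341  0.303] [ 0.497 -0.338  0.315]
```

Cap is shut (tab at 0.128, disc at 0.130). Descend on the T bar.

>>> apply_moves(moves=[{"linear":[0,0,5],"roll":0},{"linear":[0,0,5],"roll":0},{"linear":[0,0,4],"roll":0},{"linear":[0,0,2],"roll":0},{"linear":[0,0,2],"roll":0},{"linear":[0,0,2.2],"roll":0},{"linear":[0,0,0],"roll":0}])

```text
clock: 35.52
tool_pos: [0.5051, -0.3586, 0.0721]
tool_rot: [[-1.0, -0.018, 0.009], [-0.018, 1.0, 0.002], [-0.009, 0.001, -1.0]]
contact_force: [-0.4, -0.1, 0.3]
gripper_width: 0.0427
```

>>> apply_moves(moves=[{"linear":[0,0,0],"roll":0},{"linear":[0,0,0],"roll":0},{"linear":[0,0,0],"roll":0},{"linear":[0,0,0],"roll":0}], grip=-1)

```text
clock: 36.02
tool_pos: [0.5072, -0.3606, 0.075]
tool_rot: [[-1.0, -0.018, 0.014], [-0.018, 1.0, -0.002], [-0.014, -0.002, -1.0]]
contact_force: [1.2, -0.3, 6.4]
gripper_width: 0.0131
```

>>> apply_moves(moves=[{"linear":[-0.03,0,-2],"roll":0},{"linear":[-0.04,0,-3],"roll":0},{"linear":[-0.07,0,-5],"roll":0},{"linear":[-0.07,0,-5],"roll":0},{"linear":[-0.07,0,-5],"roll":0},{"linear":[0,0,0],"roll":0}])

```text
clock: 36.78
tool_pos: [0.5086, -0.3613, 0.2783]
tool_rot: [[-1.0, -0.018, 0.018], [-0.018, 1.0, -0.005], [-0.018, -0.005, -1.0]]
contact_force: [-0.4, 0.1, -2.1]
gripper_width: 0.013
```

>>> apply_moves(moves=[{"linear":[-0.04,6,0],"roll":0},{"linear":[-0.04,6,0],"roll":0},{"linear":[-0.04,6,0],"roll":0},{"linear":[-0.04,6,0],"roll":0},{"linear":[-0.04,6,0],"roll":0},{"linear":[-0.04,6,0],"roll":0},{"linear":[-0.04,6,0],"roll":0},{"linear":[-0.04,6,0],"roll":0},{"linear":[-0.04,6,0],"roll":0},{"linear":[-0.04,6,0],"roll":0},{"linear":[-0.04,6,0],"roll":0},{"linear":[0,6.2,0],"roll":0}])

```text
clock: 38.28
tool_pos: [0.4974, 0.3634, 0.2714]
tool_rot: [[-1.0, -0.018, 0.011], [-0.018, 1.0, -0.002], [-0.011, -0.003, -1.0]]
contact_force: [1.5, -0.5, -1.4]
gripper_width: 0.013
```

>>> apply_moves(moves=[{"linear":[0,0,0],"roll":0},{"linear":[0,0,0],"roll":0}])

```text
clock: 38.52
tool_pos: [0.4975, 0.3613, 0.2715]
tool_rot: [[-1.0, -0.019, 0.01], [-0.019, 1.0, -0.003], [-0.01, -0.003, -1.0]]
contact_force: [0.5, -0.7, -1.0]
gripper_width: 0.013
```

Run:
```python
from h import *
s=env.observe();print(s["clock"],s["tool_pos"],s["tool_rot"].round(3),s["gripper_width"])
for n in("scene","top"):
    a,d=grab(n,n+"11");P=pts(n,d)
    for z in np.arange(.17,.33,.01):
        q=sel(P,.45,.55,.31,.41,z,z+.01)
        if len(q)>2: print(n,round(z,2),len(q),q[:,:2].min(0).round(4),q[:,:2].max(0).round(4), cr(q,.006,q[:,:2].mean(0)) if z<.265 else "")
```

```text
38.525 [0.49745627 0.36130575 0.27150329] [[-1.    -0.019  0.01 ]
 [-0.019  1.    -0.003]
 [-0.01  -0.003 -1.   ]] 0.01304104419762304
scene 0.2 6 [0.4941 0.3493] [0.5012 0.3599] [0.5002 0.3538]
scene 0.21 13 [0.4908 0.3521] [0.501  0.3634] [0.4945 0.3591]
scene 0.22 12 [0.4901 0.3505] [0.4992 0.3612] [0.4935 0.3583]
scene 0.23 11 [0.4927 0.3498] [0.5012 0.3618] [0.4963 0.3568]
scene 0.24 12 [0.4891 0.3516] [0.502  0.3598] [0.4936 0.3603]
scene 0.25 13 [0.4874 0.3519] [0.4994 0.3595] [0.4932 0.3585]
scene 0.26 12 [0.4922 0.3495] [0.5017 0.3618] [0.4944 0.3569]
scene 0.27 9 [0.4913 0.3532] [0.5044 0.3607] 
scene 0.28 27 [0.4838 0.3429] [0.5059 0.37  ] 
scene 0.29 25 [0.468  0.3406] [0.5224 0.3586] 
scene 0.3 62 [0.4683 0.3369] [0.5239 0.365 ] 
scene 0.31 71 [0.4663 0.336 ] [0.5247 0.3706] 
scene 0.32 35 [0.4907 0.3365] [0.5079 0.3717] 
top 0.21 3 [0.4918 0.3547] [0.4951 0.3563] [0.496  0.3607]
top 0.22 6 [0.4908 0.3541] [0.497  0.3623] [0.4966 0.3605]
top 0.28 4 [0.4857 0.3523] [0.4888 0.3566] 
top 0.29 5 [0.4761 0.3478] [0.4903 0.3542] 
top 0.3 12 [0.4704 0.3476] [0.5226 0.3557] 
top 0.31 34 [0.4693 0.3481] [0.5235 0.3683] 
top 0.32 8 [0.4691 0.3547] [0.523  0.3654]
```

>>> apply_moves(moves=[{"linear":[-0.15,0,3],"roll":0},{"linear":[0,0,2.5],"roll":0},{"linear":[0,0,0.5],"roll":0},{"linear":[0,0,0],"roll":0},{"linear":[0,0,0],"roll":0}])

```text
clock: 39.25
tool_pos: [0.5012, 0.3621, 0.2147]
tool_rot: [[-1.0, -0.017, 0.014], [-0.017, 1.0, 0.001], [-0.014, 0.0, -1.0]]
contact_force: [-0.1, 0.1, -1.9]
gripper_width: 0.0132
```

Run:
```python
from h import *
s=env.observe();print(s["clock"],s["tool_pos"],s["tool_rot"].round(3),s["contact_force"])
ims=[]
for n in("scene","top"):
    a,d=grab(n,n+"12");P=pts(n,d)
    q=sel(P,.47,.52,.34,.38,.14,.20)
    if len(q)>5: print(n,len(q),cr(q,.006,q[:,:2].mean(0)),"zmin",np.sort(q[:,2])[:3].round(3))
    u,v=map(int,proj(n,np.array([.497,.36,.13])))
    ims.append(cv2.resize(a[v-25:v+15,u-20:u+20,::-1],(400,400),interpolation=cv2.INTER_CUBIC))
cv2.imwrite("pics/m12.png",np.hstack(ims))
```

```text
39.25 [0.50123713 0.36207678 0.21474808] [[-1.    -0.017  0.014]
 [-0.017  1.     0.001]
 [-0.014  0.    -1.   ]] [-0.09111203  0.0961405  -1.90737175]
scene 59 [0.4989 0.3586] zmin [0.147 0.147 0.148]
top 11 [0.5005 0.3621] zmin [0.153 0.156 0.161]
```

View pics/m12.png

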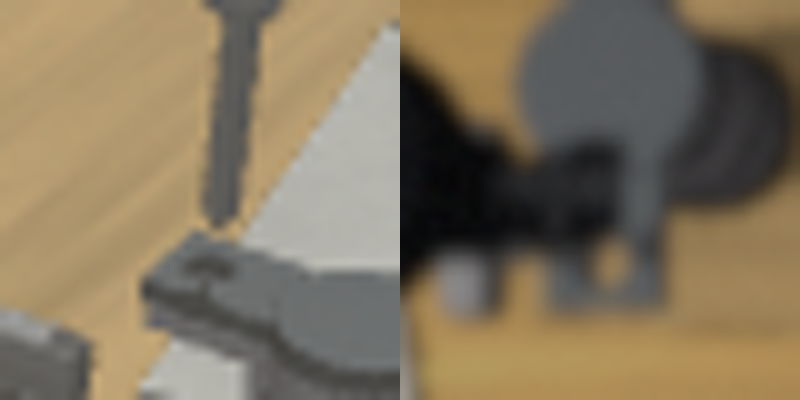

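The pin tip (crop (222,225)) hangs just above the eye: scene crop (212,268), top crop (612-400, 268). Converting these to world coordinates.

Run:
```python
from h import *
for n,cu,cv_ in(("scene",212,268),("top",212,267)):
    u,v=map(int,proj(n,np.array([.497,.36,.13])));U=u-20+cu/10-.5;Vv=v-25+cv_/10-.5
    K,V,_=cal(n);Vi=np.linalg.inv(V);o=Vi[:3,3]
    d=Vi[:3,:3]@np.array([(U-K[0,2])/K[0,0],-(Vv-K[1,2])/K[1,1],-1])
    for z in(.128,.124): print(n,z,(o+d*(z-o[2])/d[2]).round(4))
    # dark/bright hole centroid on the pre-pin picture (…10)
    im=cv2.imread(f"pics/{n}10.png").astype(int); r=im[v-8:v+9,u-9:u+10].sum(2); print(r[::1].tolist() if n=="top" else "")
```

```text
scene 0.128 [0.4977 0.3589 0.128 ]
scene 0.124 [0.4947 0.3647 0.124 ]

top 0.128 [0.4957 0.3592 0.128 ]
top 0.124 [0.496  0.3604 0.124 ]
[[375, 373, 350, 317, 283, 269, 268, 265, 258, 260, 263, 262, 255, 248, 229, 185, 166, 164, 162], [377, 368, 347, 318, 284, 269, 266, 262, 256, 257, 264, 267, 263, 256, 235, 189, 168, 160, 157], [376, 367, 340, 314, 285, 269, 265, 266, 263, 264, 267, 269, 268, 260, 234, 189, 160, 155, 151], [369, 359, 338, 315, 286, 270, 267, 265, 267, 267, 266, 266, 267, 264, 239, 197, 183, 184, 179], [364, 353, 330, 306, 284, 272, 266, 267, 265, 264, 267, 269, 266, 266, 241, 225, 244, 258, 255], [367, 357, 334, 309, 282, 268, 263, 260, 258, 260, 263, 269, 266, 264, 249, 249, 293, 314, 316], [374, 365, 343, 314, 286, 266, 257, 246, 241, 249, 263, 271, 269, 267, 251, 261, 308, 335, 335], [375, 367, 348, 317, 285, 261, 243, 222, 230, 264, 290, 289, 275, 266, 254, 261, 310, 340, 346], [376, 368, 347, 319, 282, 258, 228, 205, 239, 295, 319, 309, 286, 266, 254, 265, 316, 345, 347], [375, 373, 358, 322, 282, 257, 222, 203, 253, 315, 338, 321, 286, 270, 253, 266, 323, 355, 358], [373, 372, 359, 324, 283, 260, 232, 214, 254, 319, 336, 310, 282, 265, 255, 271, 330, 359, 366], [369, 369, 357, 325, 288, 266, 254, 236, 257, 300, 310, 292, 275, 265, 257, 272, 335, 364, 369], [369, 367, 356, 326, 288, 269, 267, 264, 270, 285, 290, 282, 275, 269, 262, 280, 336, 369, 371], [375, 370, 353, 327, 292, 279, 278, 287, 295, 301, 299, 291, 288, 285, 285, 300, 342, 368, 367], [380, 371, 356, 335, 313, 302, 301, 312, 321, 331, 327, 322, 317, 321, 329, 339, 358, 364, 358], [385, 378, 361, 353, 347, 338, 338, 342, 351, 358, 356, 353, 351, 356, 364, 364, 361, 358, 351], [392, 386, 383, 375, 377, 375, 374, 376, 375, 378, 379, 380, 378, 378, 381, 377, 368, 364, 361]]
```

>>> apply_moves(moves=[{"linear":[0.22,-0.05,0],"roll":0},{"linear":[0.01,0,0.8],"roll":0},{"linear":[0.01,0,0.6],"roll":0},{"linear":[0.01,0,0.4],"roll":0},{"linear":[0,0,0.3],"roll":0},{"linear":[0,0,0],"roll":0}])

```text
clock: 40.1
tool_pos: [0.4982, 0.3614, 0.192]
tool_rot: [[-1.0, -0.018, 0.012], [-0.018, 1.0, -0.001], [-0.012, -0.001, -1.0]]
contact_force: [0.6, -0.0, -1.5]
gripper_width: 0.0127
```

>>> apply_moves(moves=[{"linear":[0.01,0,0.4],"roll":0},{"linear":[0.01,0,0.4],"roll":0},{"linear":[0.01,0,0.4],"roll":0},{"linear":[0.01,0,0.4],"roll":0},{"linear":[0,0,0],"roll":0}])

```text
clock: 40.72
tool_pos: [0.498, 0.3614, 0.1758]
tool_rot: [[-1.0, -0.018, 0.012], [-0.018, 1.0, -0.001], [-0.012, -0.001, -1.0]]
contact_force: [0.3, -0.1, -1.9]
gripper_width: 0.0129
```

>>> apply_moves(moves=[{"linear":[0.01,0,0.8],"roll":0},{"linear":[0.01,0,0.8],"roll":0},{"linear":[0.01,0,0.8],"roll":0},{"linear":[0.01,0,0.8],"roll":0},{"linear":[0.01,0,0.8],"roll":0},{"linear":[0.01,0,0.6],"roll":0},{"linear":[0,0,0],"roll":0}])

```text
clock: 41.6
tool_pos: [0.498, 0.3613, 0.1297]
tool_rot: [[-1.0, -0.018, 0.012], [-0.018, 1.0, -0.001], [-0.012, -0.001, -1.0]]
contact_force: [0.3, 0.1, -1.7]
gripper_width: 0.0132
```

>>> apply_moves(moves=[{"linear":[0,0,0.3],"roll":0},{"linear":[0,0,0.3],"roll":0},{"linear":[0,0,0.2],"roll":0},{"linear":[0,0,0],"roll":0}])

```text
clock: 42.1
tool_pos: [0.498, 0.3613, 0.1221]
tool_rot: [[-1.0, -0.018, 0.012], [-0.018, 1.0, -0.001], [-0.012, -0.001, -1.0]]
contact_force: [-0.5, 0.2, -1.3]
gripper_width: 0.0134
```

>>> apply_moves(moves=[{"linear":[0,0,0.2],"roll":0},{"linear":[0,0,0.2],"roll":0},{"linear":[0,0,0],"roll":0}])

```text
clock: 42.48
tool_pos: [0.4983, 0.3615, 0.12]
tool_rot: [[-1.0, -0.018, 0.013], [-0.018, 1.0, 0.0], [-0.013, -0.0, -1.0]]
contact_force: [-3.8, -2.0, 10.3]
gripper_width: 0.0127
```

Collar contact at 10 N. Release and rise, then check.

>>> apply_moves(moves=[{"linear":[0,0,0],"roll":0},{"linear":[0,0,0],"roll":0},{"linear":[0,0,0],"roll":0},{"linear":[0,0,-4],"roll":0},{"linear":[0,0,-5],"roll":0},{"linear":[0,0,-5],"roll":0},{"linear":[4,-4,0],"roll":0},{"linear":[0,0,0],"roll":0}], grip=0.2)

```text
clock: 43.48
tool_pos: [0.4543, 0.3182, 0.2575]
tool_rot: [[-1.0, -0.017, 0.01], [-0.017, 1.0, -0.003], [-0.01, -0.003, -1.0]]
contact_force: [-0.2, 1.2, -0.7]
gripper_width: 0.0511
```

Run:
```python
from h import *
s=env.observe();print(s["clock"],s["tool_pos"],s["contact_force"])
ims=[]
for n in("scene","top"):
    a,d=grab(n,n+"13");P=pts(n,d)
    q=sel(P,.46,.54,.33,.39,.148,.2);print(n,"T",len(q),q[:,:2].mean(0).round(4) if len(q) else"",np.percentile(q[:,2],[50,90,98]).round(4) if len(q) else"")
    q=sel(P,.53,.575,.34,.385,.12,.145);print(" disc",len(q),np.median(q[:,2]).round(4) if len(q) else"")
    o=sel(P,.46,.53,.2,.27,.148,.2);print(" other T",len(o),np.percentile(o[:,2],[50,90,98]).round(4) if len(o) else"")
    if n=="scene": cv2.imwrite("pics/m13.png",np.hstack([cv2.resize(a[90:190,330:430,::-1],(400,400),interpolation=cv2.INTER_CUBIC),cv2.resize(a[160:310,170:320,::-1],(400,400),interpolation=cv2.INTER_CUBIC)]))
```

```text
43.475 [0.45427406 0.31816019 0.25754115] [-0.2403157   1.21657021 -0.74903799]
scene T 122 [0.4976 0.3541] [0.161  0.1667 0.1679]
 disc 110 0.1295
 other T 129 [0.1617 0.1673 0.1693]
top T 64 [0.5079 0.3585] [0.1656 0.1698 0.1719]
 disc 210 0.1305
 other T 109 [0.1661 0.1697 0.1728]
```

View pics/m13.png

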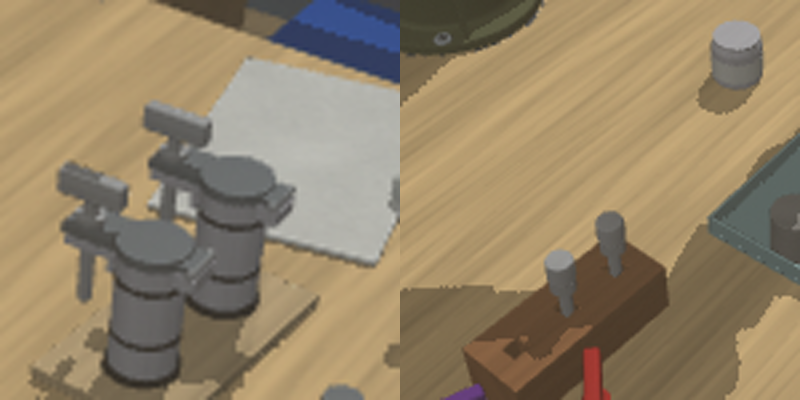

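The T handle on the filled canister stands as high as the neighbour's (0.168 against 0.169). The cap is shut, the collar is on the tab, and the knob pins and tin are in place. Handing in.

```bash
python3 -c "
from cell import env
print(env.job_done())"
```

```text
the job is handed in; nothing more can be done
None
```

The job is handed in: the core is in the canister, the cap is shut and the T pin is in place. It took about 43.5 s of the 72 s allowed.

**What I did:** I swung the cap open to about 1.84 rad and stood the grey core in the canister. I then swung the cap shut and pressed it at 23 N. The grey T pin went down through both eyes until its collar met the tab at about 10 N, and I released it and backed off.

**Last checks:**
- **Core:** its top was at z 0.1145 m before closing (0.115 expected), so it is all the way down.
- **Cap:** the disc is at 0.130 m after pinning. The tab was at 0.128 m just before, which is its shut height.
- **Pin:** the T handle top is at 0.168 m, within about 1 mm of the already pinned canister's.
- **Other things:** the last picture shows the knob pins, tin and full canister where they were. The jar, stub core, bottle and big jar were not checked at the end.

**What went wrong or disagreed:**
- The first approach ran the last joint into its range limit and tilted the tool by about 9°. I worked the tilt back to under 1°, which cost about 9 s.
- The shut fingertips sit about 20 mm above the reported TCP. Because of this the first grip closed above the tab and nudged the cap slightly; I corrected for it afterwards.
- The two cameras disagree by 2–4 mm, so I set the core and pin over their holes by comparing positions within the same camera.

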